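Half-shutter reading of a backed specimen on the colour meter

TASK

Lay the specimen disc flat over the round glass window in the top of the colour meter and lay the white backing tile on top of it, both centred on the window and set down rather than dropped. Then slide the meter's sprung shutter tab to half of its travel, the long mark of its scale, and hold it there against the spring for the reading: finish while still holding it, hands off the stack, and leave the flask, the mouse and the black trap where they are.

Things in the scene. Friction and masses are not known exactly. Their poses are not given: they have to be found in the camera images.
- meter: Colour meter, low white instrument fixed to the bench, left or right of the work area, about 270 mm deep, 214 wide. Its top is a dark flat deck 95 mm up, spanning x -63 to 107, y -95 to 95 mm; before it a lower sloping panel with screen and keys. Origin: centre of its underside. At yaw 0 its front faces the robot (-x); +y is the way the shutter opens, z up.
- window (a point): Centre of the meter's round glass window, 40 mm in diameter, flush with the deck top, at (45, 0, 95) mm in the meter's frame; axes as the meter's. A thin engraved ring 66 mm in diameter surrounds it. Nothing stands above the window.
- shutter (a joint): Travel of the sprung shutter in m: 0 is shut (where the spring keeps it), 0.024 is half travel, 0.048 fully open; it grows along the meter's +y. The spring pushes back with about 2.6 N when shut, 5.7 N at half travel and 8.8 N fully open, plus 0.4 N of friction; let go, it runs shut.
- tab_top (a point): Top centre of the shutter's upright metal finger tab, which moves with the shutter in a slot of the deck between panel and window; axes as the meter's. The tab is 24 mm along x, 12 mm along y (its sliding direction) and stands 1.5 to 33.5 mm above the deck. Shut, this point is at (-37, -24, 128.5) mm in the meter's frame. A scale with a long mark at half travel lies along the slot's front side.
- specimen: Specimen, a flat disc of cream matt bioplastic, 54 mm in diameter and 8 mm thick, about 24 g: the thinner and smaller of the two discs on the dark mat. Origin: centre of its underside, z up.
- tile: Backing tile, a flat disc of glazed white ceramic, 62 mm in diameter and 12 mm thick, about 90 g: the thicker and larger of the two discs on the dark mat. Origin: centre of its underside, z up.
- mat: Thin dark bench mat, 210 x 270 x 3 mm, fixed to the bench on the other side from the meter; the two discs and the black trap lie on it, the discs 115 to 150 mm apart along its y. Origin: centre of its underside; x its short side, y its long side, z up. Its top is 3 mm above the bench.
- trap: Black trap, the meter's waisted black calibration cap, 48 mm in diameter and 50 mm tall, standing on the mat behind the discs; not to be moved. Origin: centre of its underside.
- flask: Small clear laboratory bottle with a blue cap, 56 mm in diameter and 100 mm tall, standing at the back of the work area; not to be moved. Origin: centre of its underside.
- mouse: Black computer mouse, 85 x 66 x 32 mm, at the back of the work area; not to be moved. Origin: on its underside.
Things that resemble listed ones, but are neither listed nor needed, are in the scene too. Of the things shaped like the tile, the white one is meant.

How it is judged:
By the outcome, as a careful person would: the job done as asked, in the order asked, and still so for the second after the job is handed in, while the arm keeps its last pose, push and grip.
It also fails if it takes over 59 s, if anything falls off the work surface, if the arm or the gripper's body presses on something with over 40 N, if the wrist force passes 120 N, or if a joint passes its speed limit or range.

ROBOT

A 6-joint arm with a two-finger parallel gripper is mounted at the origin on the work surface. World frame = base frame: x ahead of the robot, y to its left, z up, the work surface at z = 0. Lengths are in m, angles in rad, forces in N, time in s.
With the tool pointing down it reaches from about 0.35 to 0.975 m from the base axis. Payload 7.1 kg.
Tool frame: the origin (TCP) lies midway between the tips of the shut fingers; the grasp point (between the pads) lies 19 mm behind it (tcp_to_grasp is the z of the grasp point in the tool frame, in m); z points along the fingers, y is the line along which they close (so a half turn about z gives the same grasp; the last joint's range is limited). The gripper opens to 88 mm and grips with 3 to 60 N. Pads are 20 mm wide; open, the fingers measure 115 mm over their backs; the gripper's body (75 mm by 178 mm) begins 61 mm behind the grasp point.
Start: joints at [-0.019, 0.423, 1.63, -0, 1.089, -0.019], TCP at [0.625, 0, 0.223] pointing down, gripper open.
Joint ranges: [-3, 3], [-0.9, 2.11], [0.09, 2.58], [-1.31, 4.45], [0.11, 2.69], [-2.54, 2.54]. Speed limits (rad/s): [2.39, 2.39, 3.01, 3.14, 3.14, 3.14].

INTERFACE

Orientations are given as a unit quaternion [w, x, y, z].
In Python, from workcell import goto, move_straight, move_j, command_gripper, hold, solve_ik, read_state, capture, MotionError, job_done, trace, landmark_of, tcp_to_grasp gives the robot as it stands. Calls block until the motion is done:
- goto(position, orientation): joint-space move of the TCP to a pose.
- move_straight(position, rate=0.15, orientation=None): straight line of the TCP; orientation=None keeps the orientation; rate is the mean speed in m/s.
- move_j(angles): joint-space move.
- command_gripper(opening, force=None): finger opening in m; force is the grip in N (None keeps the last); returns when the fingers have stopped.
- hold(seconds).
- solve_ik(position, orientation): joint angles nearest the present ones, or None.
- read_state(): the state.
- capture(name): name is "scene" or "side" or "wrist"; returns a dict with "frame" (384x512x3 uint8, red, green, blue), "z_map" (384x512 float32, m along the optical axis (not along the pixel's ray), 0 where there is no reading), "fovy" (degrees; the focal length in pixels is half the picture's height over the tangent of half this angle, whatever the lens; pixels are square), "cx", "cy" (the principal point, pixels), "R" (3x3) and "t" (3): a world point X has camera coordinates R X + t; the wrist camera has in their place "tool_from_camera" (4x4, takes a point from camera to tool coordinates, whose origin is the TCP and whose axes are the flange's). Camera axes: x right, y down, z forward; pixel columns grow to the right and rows downward; lengths in m; the calibration is good to about 2 mm. A picture is of the moment at which its call begins: read the wrist's pose just before it.
A pose or a line that the arm cannot do raises MotionError and nothing moves.
- job_done(): hands the job in; it is judged then, once.
Trained networks look in the newest picture that a camera, given by its name, has taken for a name from the list of things; names that differ only in an ending like _2 or _b are one class to them, and where a whole thing is asked for, a point or a joint stands for the part that bears it (a point fixed in the world has none). Each returns a list of dicts, best first, with "confidence" (0 to 1); they miss things now and then, are a little off and sometimes report something else, mostly with a low value. They report only what shows in the picture. A call takes as long as a camera call. They do not tell look-alikes from the thing itself.
- trace(camera, query): "region" (384x512 bool, what is visible of it) and "point" ([column, row] as shares, 0 to 1, of the picture: columns of its width, rows of its height, amid what is visible of it).
- landmark_of(camera, query): "point" ([column, row] as shares, 0 to 1, of the picture: columns of its width, rows of its height: a listed point, or the origin of a listed thing).
The state is a dict: "t": time; "joint_positions": joint angles; "qd": joint speeds; "joint_efforts": joint torques, N m; "tcp_pos": TCP position; "eef_rot": TCP orientation; "force": force on the tool from outside, world axes, zero at the start; "ft_torque": the same for the moment, N m; "opening": finger opening in m; "grip_force": force on a finger pad.
Only numpy, scipy, OpenCV 4.12 (cv2) and the standard library are available. Lean on these libraries where they do the work, as an engineer would, in place of code of your own. Each camera call takes 0.05 s, during which the arm holds its last target. There are 200 camera calls.

## Working session

There is one attempt and no reset: what is moved stays moved. The work goes in short steps, each a Python script; the robot and the scene stay as the last script left them, time stands still between calls to the robot, and variables do not carry over. Pictures are saved under pics/ and viewed, at most 10 in all, crops included, and the job is handed in when it is done.

```bash
ls; mkdir -p pics; cat > h.py <<'E'
import numpy as np, cv2
from workcell import *
from scipy.spatial.transform import Rotation as Rn
def cam(c):
    f=c["frame"].shape[0]/2/np.tan(np.radians(c["fovy"])/2)
    return f
def pts(c):
    f=cam(c); z=c["z_map"]; v,u=np.mgrid[:z.shape[0],:z.shape[1]]
    P=np.stack([(u-c["cx"])/f*z,(v-c["cy"])/f*z,z],-1)
    return (P-c["t"])@c["R"]   # R^T (P-t)
def save(n,im): cv2.imwrite("pics/"+n,cv2.cvtColor(im,cv2.COLOR_RGB2BGR))
def Q(yaw):  # tool down; yaw=direction of tool y axis offset
    q=(Rn.from_euler('z',yaw)*Rn.from_euler('x',np.pi)).as_quat(); return [q[3],q[0],q[1],q[2]]
E
python3 - <<'E'
from h import *
s=read_state(); print(s["tcp_pos"],s["eef_rot"],s["opening"],tcp_to_grasp)
ims=[]
for n in ["scene","side"]:
    c=capture(n); P=pts(c); ims.append(c["frame"]); np.savez(n+".npz",**c); print(n,c["fovy"],c["t"])
    for q in ["meter","specimen","tile","mat","trap","flask","mouse","shutter"]:
        for r in trace(n,q)[:4]:
            m=r["region"]&(c["z_map"]>0); p=P[m]
            if len(p): print(q,round(r["confidence"],2),np.round(np.array(r["point"])*[512,384]),m.sum(),np.round(np.median(p,0),3),np.round(np.percentile(p,2,axis=0),3),np.round(np.percentile(p,98,axis=0),3))
    for q in ["window","tab_top"]:
        for r in landmark_of(n,q)[:3]:
            uv=np.array(r["point"])*[512,384]; print(q,round(r["confidence"],2),uv.round(1),P[int(uv[1]),int(uv[0])].round(3))
save("scene.png",cv2.resize(ims[0],(800,600))); save("side.png",cv2.resize(ims[1],(800,600)))
E
```

```text
pics
[6.24455567e-01 2.98076104e-05 2.21932678e-01] [-5.31204014e-04  7.07104094e-01  7.07109071e-01 -5.29823660e-04] 0.08750386079262666 -0.0187
scene 48.975499354871886 [-0.21272921 -0.30039848  1.56276976]
meter 0.57 [312. 180.] 5576 [0.563 0.208 0.087] [0.382 0.112 0.006] [0.639 0.335 0.098]
specimen 0.74 [147. 225.] 256 [ 0.517 -0.257  0.01 ] [ 0.489 -0.28   0.004] [ 0.539 -0.233  0.014]
specimen 0.54 [299. 156.] 84 [0.477 0.193 0.118] [0.462 0.188 0.098] [0.486 0.203 0.129]
tile 0.89 [252. 210.] 317 [0.551 0.035 0.011] [ 0.52   0.008 -0.   ] [0.576 0.064 0.014]
tile 0.64 [191. 206.] 313 [ 0.484 -0.129  0.014] [ 0.45  -0.156  0.005] [ 0.509 -0.101  0.018]
tile 0.58 [149. 178.] 233 [ 0.34  -0.22   0.011] [ 0.306 -0.245  0.002] [ 0.362 -0.194  0.015]
mat 0.79 [163. 230.] 4555 [ 0.547 -0.202  0.002] [ 0.422 -0.319 -0.001] [ 0.642 -0.052  0.006]
trap 0.9 [174. 234.] 432 [ 0.598 -0.189  0.048] [ 0.562 -0.21   0.002] [ 0.61  -0.167  0.055]
flask 0.97 [250. 273.] 741 [ 0.786 -0.046  0.063] [ 0.756 -0.068  0.004] [ 0.799 -0.017  0.101]
mouse 0.63 [318. 270.] 700 [0.805 0.113 0.024] [0.7
[... 692 characters left out ...]
65 0.016]
mat 0.7 [246. 312.] 9567 [ 0.532 -0.213  0.004] [ 0.421 -0.321  0.002] [ 0.64  -0.052  0.007]
trap 0.68 [274. 290.] 594 [ 0.584 -0.198  0.053] [ 0.563 -0.21   0.007] [ 0.605 -0.169  0.056]
flask 0.83 [348. 232.] 827 [ 0.765 -0.055  0.064] [ 0.744 -0.068  0.009] [ 0.792 -0.027  0.103]
mouse 0.55 [347. 192.] 625 [0.794 0.105 0.026] [0.755 0.087 0.003] [0.836 0.149 0.034]
shutter 0.57 [229. 147.] 118 [0.472 0.193 0.118] [0.459 0.189 0.096] [0.483 0.203 0.132]
shutter 0.48 [232. 166.] 6525 [0.489 0.153 0.083] [0.362 0.101 0.007] [0.628 0.309 0.1  ]
window 0.65 [254.1 146.3] [0.546 0.225 0.097]
window 0.6 [220.3 275.3] [ 0.469 -0.137  0.018]
tab_top 0.4 [223.3 141.8] [0.465 0.2   0.131]
```

View pics/scene.png

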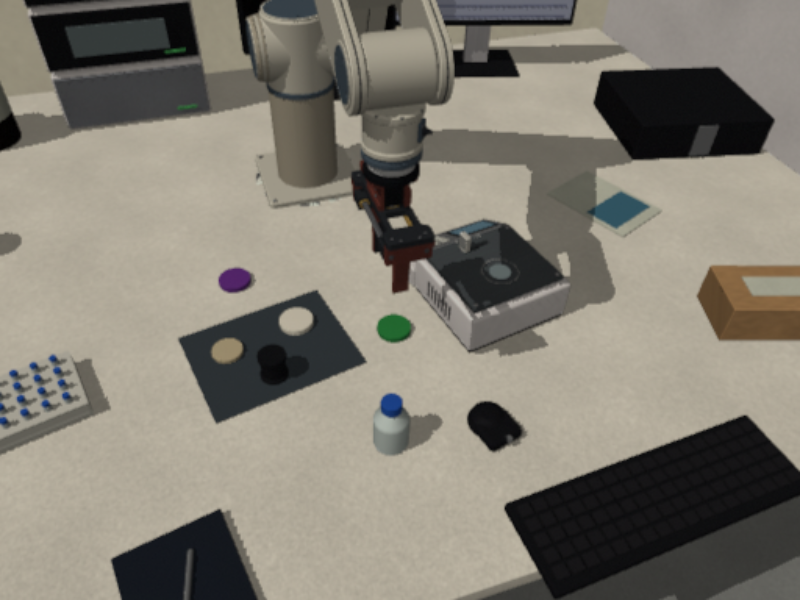

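View pics/side.png

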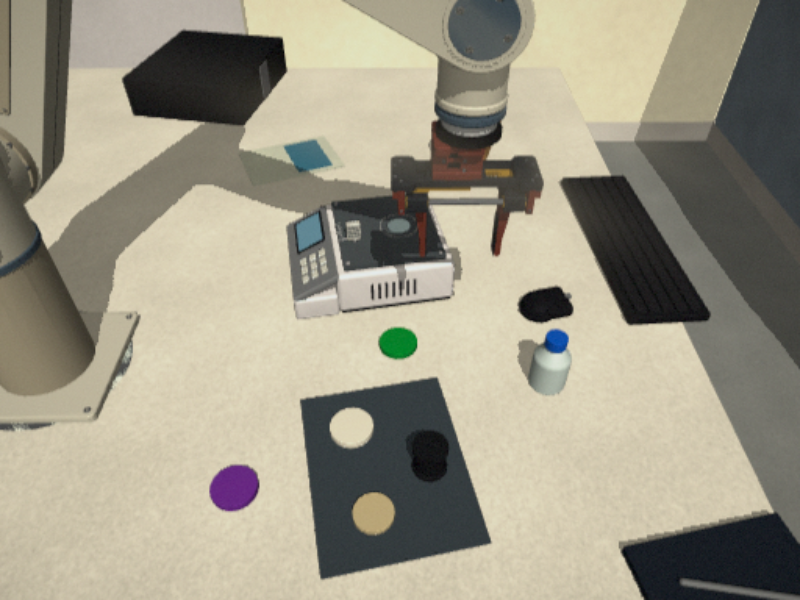

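```bash
cat > m.py <<'E'
from h import *
for n in ["scene","side"]:
    c=dict(np.load(n+".npz")); P=pts(c); z=c["z_map"]>0
    d=z&(P[...,2]>.088)&(P[...,2]<.103)&(P[...,1]>.08)&(P[...,1]<.45)&(P[...,0]>.3)&(P[...,0]<.75)
    d=cv2.erode(d.astype(np.uint8),np.ones((2,2)))>0
    p=P[d][:,:2].astype(np.float32); r=cv2.minAreaRect(p); print(n,"deck",r,d.sum(),P[d][:,2].mean())
    t=z&(P[...,2]>.122)&(P[...,2]<.136)&(P[...,1]>.08)&(P[...,1]<.35)&(P[...,0]>.35)&(P[...,0]<.6)
    print("tab",t.sum(),P[t].mean(0),cv2.minAreaRect(P[t][:,:2].astype(np.float32)))
    for nm,x,y,zt,rad in [("spec",.513,-.257,.011,.027),("tile",.48,-.129,.015,.031)]:
        b=z&(np.hypot(P[...,0]-x,P[...,1]-y)<.05)&(P[...,2]>zt-.003)&(P[...,2]<zt+.006)
        bright=b&(c["frame"].min(-1)>90)
        q=P[bright]; print(nm,bright.sum(),q.mean(0).round(4),cv2.minEnclosingCircle(q[:,:2].astype(np.float32)),c["frame"][bright].mean(0))
E
python3 m.py
```

```text
scene deck ((0.5286644697189331, 0.22984597086906433), (0.16936250030994415, 0.1902610957622528), 10.610955238342285) 2478 0.09424495915080656
tab 34 [0.47328573 0.19529131 0.12616865] ((0.47203025221824646, 0.1959165781736374), (0.025124894455075264, 0.013178899884223938), 19.014001846313477)
spec 202 [ 0.5128 -0.2581  0.0107] ((0.5126038193702698, -0.25718262791633606), 0.02729887142777443) [149.87128713 135.49009901 106.0049505 ]
tile 251 [ 0.4801 -0.1291  0.0145] ((0.4792433977127075, -0.1296265572309494), 0.03206653520464897) [177.3187251  169.41434263 151.71713147]
side deck ((0.5267043709754944, 0.22856581211090088), (0.1685076504945755, 0.19119244813919067), 10.126907348632812) 2091 0.09662915405034099
tab 47 [0.47153739 0.19514917 0.12832311] ((0.4713951051235199, 0.19610098004341125), (0.02377568744122982, 0.012249773368239403), 3.611208200454712)
spec 548 [ 0.5119 -0.2573  0.0122] ((0.5119035243988037, -0.2563777565956116), 0.02706357277929783) [182.83394161 163.27919708 118.29379562]
tile 533 [ 0.4783 -0.1286  0.0163] ((0.47740107774734497, -0.12774962186813354), 0.03206464648246765) [216.4934334  207.81801126 179.35459662]
```

The lookalikes for the tile, as pixels in the 800×600 scene picture, are white (296,321), green (394,328) and purple (235,280). For the specimen there is only the cream disc on the mat (227,350). The meter is on the left with its tab at (465,240) and its window at (500,271). I choose the white disc and the cream disc, both on the mat. Next I hover over each with the wrist camera to refine and confirm.

```bash
cat >> h.py <<'E'
YAW=np.radians(10.4)
def wcap():
    s=read_state(); c=capture("wrist"); w,x,y,z=s["eef_rot"]
    T=np.eye(4); T[:3,:3]=Rn.from_quat([x,y,z,w]).as_matrix(); T[:3,3]=s["tcp_pos"]
    M=np.linalg.inv(T@c["tool_from_camera"]); c["R"],c["t"]=M[:3,:3],M[:3,3]; return c
E
python3 - <<'E'
from h import *
ims=[]
for nm,x,y,z in [("win",.5503,.2334,.26),("tile",.479,-.1288,.18),("spec",.5123,-.2575,.18)]:
    goto([x,y,z],Q(YAW)); c=wcap(); P=pts(c); np.savez("w_"+nm+".npz",**c); ims.append(c["frame"]); fr=c["frame"]
    if nm!="win":
        b=(np.hypot(P[...,0]-x,P[...,1]-y)<.05)&(fr.min(-1)>80)&(P[...,2]>.006)
        q=P[b]; print(nm,b.sum(),q.mean(0).round(4),cv2.minEnclosingCircle(q[:,:2].astype(np.float32)),fr[b].mean(0))
    else:
        d=(P[...,2]>.088)&(P[...,2]<.102); print("deck z",np.median(P[d],0),landmark_of("wrist","window")[:2],landmark_of("wrist","tab_top")[:2])
        for r in trace("wrist","window")[:2]:
            print(r["confidence"],r["region"].sum())
    print(read_state()["t"],read_state()["tcp_pos"],read_state()["joint_positions"][5])
save("w.png",np.hstack([cv2.resize(i,(266,200)) for i in ims])); save("win.png",ims[0])
E
```

```text
deck z [0.53584494 0.23309842 0.09534591] [{'point': [0.4998, 0.4818], 'confidence': 0.81}] [{'point': [0.5295, 0.6784], 'confidence': 0.92}]
0.78 26023
2.875 [0.55047959 0.23301163 0.25991353] 1.7702158678827178
tile 7252 [ 0.4976 -0.1272  0.2039] ((0.48079073429107666, -0.12686586380004883), 0.048046406358480453) [138.68643133 136.25565361 128.34873138]
4.3333 [ 0.47976335 -0.12813683  0.18031263] 1.1029710076994543
spec 6833 [ 0.5322 -0.2571  0.2173] ((0.5123564004898071, -0.2578495144844055), 0.04910901561379433) [127.26767159 121.52422069 109.00878092]
4.975 [ 0.51216015 -0.25663426  0.17973089] 0.9031851449082176
```

View pics/w.png

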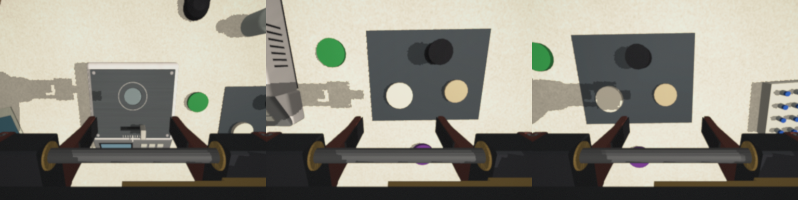

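View pics/win.png

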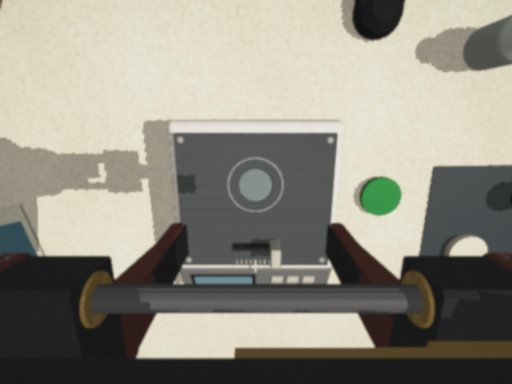

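The wrist pictures confirm the choice: the white tile is at (256+143→399,95) and the cream specimen at (665,95) on the mat. The window is at (256,185) and the tab at (275,252) in the full wrist frame. Now I refine these numerically.

```bash
python3 - <<'E'
from h import *
def ray(c,u,v,z):
    d=c["R"].T@np.array([(u-c["cx"])/cam(c),(v-c["cy"])/cam(c),1]); o=-c["R"].T@c["t"]; return (o+d*(z-o[2])/d[2]).round(4)
for nm in ["win","tile","spec"]:
    c=dict(np.load("w_"+nm+".npz")); P=pts(c); fr=c["frame"]
    for k,x,y,zt in [("tile",.479,-.1288,.015),("spec",.5123,-.2575,.011)]:
        b=(np.hypot(P[...,0]-x,P[...,1]-y)<.045)&(fr.min(-1)>60)&(fr[...,0]>fr[...,2].astype(int)+8)&(abs(P[...,2]-zt)<.006)
        if b.sum()<200: continue
        b=cv2.erode(b.astype(np.uint8),np.ones((3,3)))>0
        q=P[b]; print(nm,k,b.sum(),q.mean(0).round(4),[round(float(t),4) for t in np.hstack(cv2.minEnclosingCircle(q[:,:2].astype(np.float32)))])
c=dict(np.load("w_win.npz")); P=pts(c); fr=c["frame"].astype(int)
m=(fr.min(-1)>90)&(abs(P[...,2]-.095)<.006); n,l,st,ce=cv2.connectedComponentsWithStats(m.astype(np.uint8))
for i in range(1,n):
    if st[i,4]>150 and abs(ce[i]-[256,185]).max()<60: print("win comp",st[i],ce[i],ray(c,*ce[i],.095))
d=(abs(P[...,2]-.095)<.005)&(fr.max(-1)<90); d=cv2.morphologyEx(d.astype(np.uint8),cv2.MORPH_OPEN,np.ones((5,5)))>0
print(cv2.minAreaRect(P[d][:,:2].astype(np.float32)))
t=(abs(P[...,2]-.1285)<.005)&(P[...,1]>.1)&(P[...,0]>.42)&(P[...,0]<.5); print("tab",t.sum(),P[t].mean(0),cv2.minAreaRect(P[t][:,:2].astype(np.float32)))
E
```

```text
win tile 511 [ 0.4898 -0.121   0.0153] [0.4839, -0.1239, 0.0289]
tile tile 1718 [ 0.4785 -0.1273  0.0154] [0.4781, -0.1271, 0.0297]
tile spec 1331 [ 0.5121 -0.2554  0.0114] [0.5118, -0.2556, 0.0261]
spec tile 1735 [ 0.4792 -0.1286  0.0153] [0.478, -0.1285, 0.0301]
spec spec 1301 [ 0.5122 -0.2563  0.0113] [0.5119, -0.2565, 0.0257]
win comp [173 133 165  91 701] [267.09985735 148.51640514] [0.5929 0.2292 0.095 ]
win comp [226 156  59  58 841] [254.93222354 183.23067776] [0.5494 0.2357 0.095 ]
win comp [238 168  35  34 932] [254.7360515  184.57188841] [0.5477 0.2357 0.095 ]
((0.5249083042144775, 0.23200413584709167), (0.16380847990512848, 0.18672466278076172), 10.423519134521484)
tab 212 [0.4718383  0.19748072 0.12822913] ((0.47066497802734375, 0.19699549674987793), (0.023864684626460075, 0.012085232883691788), 11.203389167785645)
```

```bash
cat >> h.py <<'E'
WIN=np.array([.5492,.2345])
def pick(x,y,ztip,force):
    goto([x,y,.09],Q(YAW)); move_straight([x,y,ztip],rate=.12); print("down",read_state()["tcp_pos"].round(4) if hasattr(read_state()["tcp_pos"],"round") else read_state()["tcp_pos"],np.round(read_state()["force"],1))
    command_gripper(0.0,force); s=read_state(); print("grip",s["opening"],s["grip_force"])
    move_straight([x,y,.2],rate=.2); s=read_state(); print("lift",s["opening"],s["grip_force"],np.round(s["force"],2),s["t"])
def place(ztip,opening,off=(0,0)):
    x,y=WIN+off
    goto([x,y,.2],Q(YAW)); move_straight([x,y,ztip+.012],rate=.12); z=ztip+.012; hold(.2); f0=np.array(read_state()["force"])
    while z>ztip-.003:
        z-=.001; move_straight([x,y,z],rate=.03); f=np.array(read_state()["force"])-f0
        if f[2]>1.2: break
    print("contact z",z,f.round(2)); command_gripper(opening); s=read_state(); print(s["opening"],np.round(s["force"],2))
    move_straight([x,y,.26],rate=.15); print(read_state()["t"])
E
python3 - <<'E'
from h import *
pick(.5122,-.2567,.0045,15)
c=wcap(); save("held.png",c["frame"])
P=pts(c); T=read_state()["tcp_pos"]; print(T)
E
```

```text
down [ 0.5129 -0.2571  0.0053] [ 0.1 -0.9  0.2]
grip 0.05364887978389999 15.000335276126862
lift 0.05365030009571236 14.999967366456985 [ 0.34  0.01 -0.62] 8.0417
[ 0.51138547 -0.25626513  0.19863014]
```

View pics/held.png

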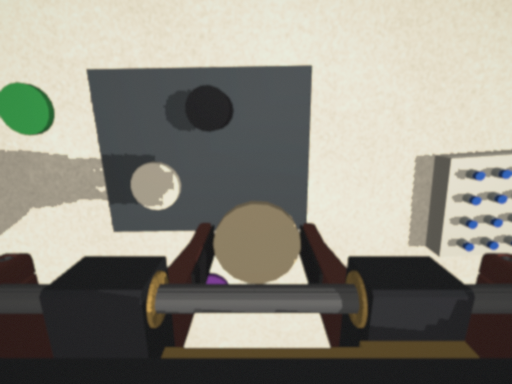

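The specimen is held level and centred between the pads at (257,243). I place it now.

```bash
python3 - <<'E'
from h import *
place(.0973,.08)
goto([*WIN,.26],Q(YAW)); hold(.3); c=wcap(); np.savez("w_p1.npz",**c); save("p1.png",c["frame"][100:300,130:380].repeat(3,0).repeat(3,1))
P=pts(c); fr=c["frame"]
b=(np.hypot(P[...,0]-WIN[0],P[...,1]-WIN[1])<.04)&(abs(P[...,2]-.103)<.008)&(fr[...,0]>fr[...,2].astype(int)+18)
v,u=np.nonzero(b); print(b.sum(),P[b].mean(0),u.mean(),v.mean(),cv2.minEnclosingCircle(P[b][:,:2].astype(np.float32)))
print(read_state()["tcp_pos"])
E
```

```text
contact z 0.09629999999999998 [-0.26 -0.56  4.53]
0.08018638325200755 [ 0.83 -0.07 -0.33]
16.0917
1652 [0.54957768 0.23549707 0.10291053] 256.4588377723971 183.71428571428572 ((0.5474825501441956, 0.23500943183898926), 0.02872565947473049)
[0.54918492 0.23450512 0.25998615]
```

View pics/p1.png

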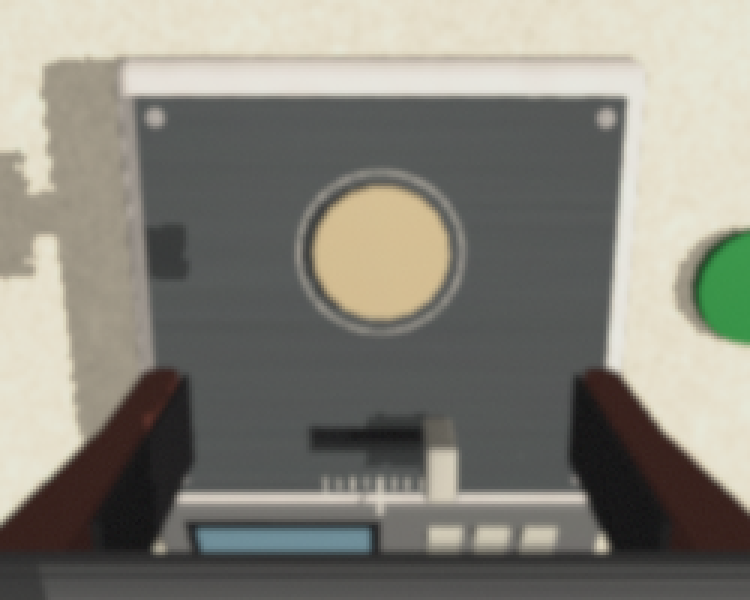

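The disc spans columns 313–450 inside the ring's 297–465 and rows 182–321 inside 168–335, so it is concentric to under 1 mm. The tile is next.

```bash
python3 - <<'E'
from h import *
command_gripper(.088)
pick(.4787,-.1282,.0055,30)
place(.1060,.08)
goto([*WIN,.26],Q(YAW)); hold(.3); c=wcap(); np.savez("w_p2.npz",**c); save("p2.png",c["frame"][100:300,130:380].repeat(3,0).repeat(3,1))
P=pts(c); fr=c["frame"]
b=(np.hypot(P[...,0]-WIN[0],P[...,1]-WIN[1])<.04)&(abs(P[...,2]-.115)<.006)
v,u=np.nonzero(b); print(b.sum(),P[b].mean(0),u.mean(),v.mean(),cv2.minEnclosingCircle(P[b][:,:2].astype(np.float32)))
E
```

```text
down [ 0.4792 -0.1282  0.0059] [ 0.8 -0.1  1.1]
grip 0.061219851560104184 30.00121146440506
lift 0.060948710954634 29.99980866909027 [-0.02  0.61 -0.65] 21.0917
contact z 0.11699999999999999 [-1.52 -0.64  1.29]
0.08006301613309466 [-0.07  0.15 -0.53]
25.375
2216 [0.54840319 0.23646304 0.11523164] 255.46028880866427 186.93817689530687 ((0.5474783778190613, 0.23601610958576202), 0.031094692647457123)
```

View pics/p2.png

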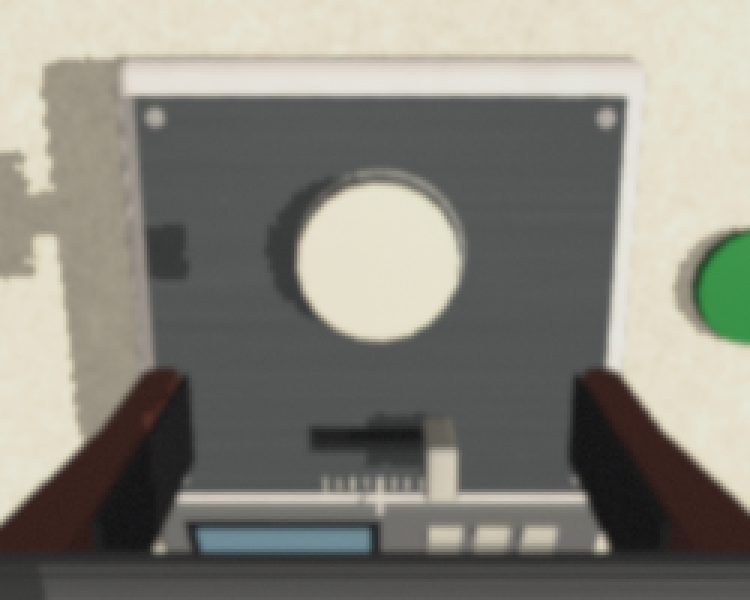

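The "contact" at z = 0.117 was force noise, so the tile was released about 11 mm high and dropped. It landed 1–1.5 mm off centre. I'll mend this by picking it up again, checking the specimen, and setting it down properly.

```bash
python3 - <<'E'
from h import *
x,y=.5480,.2355
move_straight([x,y,.13],rate=.2); move_straight([x,y,.1062],rate=.08); hold(.15); print(read_state()["tcp_pos"])
command_gripper(0,30); s=read_state(); print(s["opening"],s["tcp_pos"],np.round(s["force"],2))
move_straight([x,y,.135],rate=.08)
b=WIN-.055*np.array([np.cos(YAW),np.sin(YAW)])
move_straight([*b,.24],rate=.2); hold(.15); c=wcap(); P=pts(c); fr=c["frame"].astype(int); np.savez("w_p3.npz",**c)
m=(np.hypot(P[...,0]-WIN[0],P[...,1]-WIN[1])<.045)&(abs(P[...,2]-.103)<.004)&(fr[...,0]>fr[...,2]+18)
v,u=np.nonzero(m); print(m.sum(),P[m].mean(0),u.mean(),v.mean(),cv2.minEnclosingCircle(P[m][:,:2].astype(np.float32)),read_state()["t"])
# held tile in tool frame
d=(abs(P[...,2]-.248)<.02)&(fr.min(-1)>90)&(np.hypot(P[...,0]-b[0],P[...,1]-b[1])<.05); print(d.sum(),P[d].mean(0),read_state()["tcp_pos"])
save("p3.png",c["frame"])
E
```

```text
[0.54823797 0.23560356 0.1064566 ]
0.06128686466747423 [0.54813135 0.23551776 0.10639753] [ 1.28 -0.5   1.73]
2056 [0.54885327 0.2354263  0.10327455] 256.13472762645915 137.5272373540856 ((0.5481690764427185, 0.23537451028823853), 0.02699371799826622) 29.2667
7353 [0.49796285 0.22569417 0.24711499] [0.49485964 0.22437516 0.23860988]
```

View pics/p3.png

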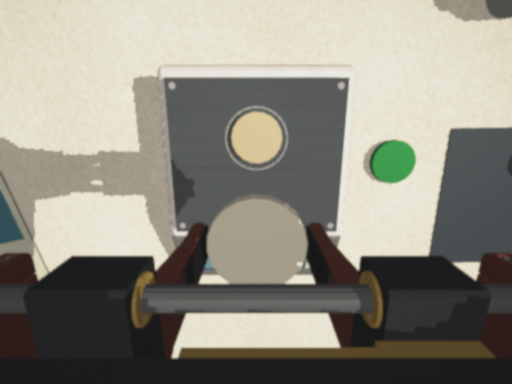

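The specimen is still centred: disc at (256,138) within the ring at columns 225–288, and the tile is held level. I set it down now at the height it rested at.

```bash
python3 - <<'E'
from h import *
x,y=WIN
move_straight([x,y,.14],rate=.2); move_straight([x,y,.110],rate=.08); hold(.3); f0=np.mean([read_state()["force"]],0); print(read_state()["tcp_pos"],f0.round(2))
for z in (.1075,.1065,.1060,.1055,.1050):
    move_straight([x,y,z],rate=.02); hold(.15); s=read_state(); f=np.array(s["force"])-f0; print(z,s["tcp_pos"][2],f.round(2))
    if f[2]>3: break
command_gripper(.08); s=read_state(); print(s["opening"],np.round(s["force"],2))
move_straight([x,y,.135],rate=.06); move_straight([x,y,.26],rate=.2); hold(.2)
c=wcap(); P=pts(c)
b=(np.hypot(P[...,0]-WIN[0],P[...,1]-WIN[1])<.04)&(abs(P[...,2]-.115)<.006)
print(b.sum(),P[b].mean(0),P[b][:,2].std(),cv2.minEnclosingCircle(P[b][:,:2].astype(np.float32)),read_state()["t"])
t=(abs(P[...,2]-.1285)<.005)&(P[...,1]>.15)&(P[...,0]<.5)&(P[...,0]>.42); print("tab",t.sum(),P[t].mean(0),cv2.minAreaRect(P[t][:,:2].astype(np.float32)))
E
```

```text
[0.54944473 0.23458599 0.11035788] [ 0.93 -0.13 -0.08]
0.1075 0.10749168604371824 [-1.16 -0.14 -0.57]
0.1065 0.10649199780965302 [-0.84 -0.14 -0.11]
0.106 0.10638326977377964 [-2.18 -1.46  5.67]
0.07996769884998955 [-0.61 -0.42 -0.35]
2253 [0.54953863 0.23541254 0.11528701] 0.0008479125001064878 ((0.5486358404159546, 0.23523329198360443), 0.03094549849629402) 34.2083
tab 217 [0.47194543 0.19767622 0.12814883] ((0.4710546135902405, 0.19731354713439941), (0.023664170876145363, 0.012847403064370155), 8.462723731994629)
```

```bash
python3 - <<'E'
from h import *
e=np.array([-np.sin(YAW),np.cos(YAW)]); ex=np.array([np.cos(YAW),np.sin(YAW)])
tgt=WIN-.082*ex; shut=tgt-.024*e; print(tgt,shut)
command_gripper(.05)
move_straight([*shut,.17],rate=.2); move_straight([*shut,.101],rate=.1); hold(.15); s=read_state(); print(s["tcp_pos"],np.round(s["force"],2))
command_gripper(0,40); s=read_state(); print(s["opening"],s["grip_force"],s["tcp_pos"],np.round(s["force"],2))
move_straight([*tgt,.101],rate=.04); hold(.3); s=read_state(); print(s["opening"],s["tcp_pos"],np.round(s["force"],2),"travel y err",(np.array(s["tcp_pos"])[:2]-tgt)@e,s["t"])
for n in ["side","scene"]:
    c=capture(n); np.savez("f_"+n+".npz",**c)
    P=pts(c); b=(np.hypot(P[...,0]-WIN[0],P[...,1]-WIN[1])<.04)&(abs(P[...,2]-.115)<.006); print(n,b.sum(),P[b].mean(0))
    if n=="side": save("f.png",c["frame"][60:210,150:350].repeat(4,0).repeat(4,1))
c=wcap(); save("fw.png",c["frame"])
E
```

```text
[0.46854714 0.21969743] [0.4728796  0.19609171]
[0.47339754 0.19628576 0.10169227] [ 0.84 -0.54  0.59]
0.011522963300495122 39.999672174453735 [0.47284783 0.19642216 0.10103391] [-0.71  3.1   1.19]
0.011985380071077873 [0.46857499 0.21976325 0.10102861] [ 1.32 -5.09  2.22] travel y err 5.970837311015569e-05 38.35
side 285 [0.54906457 0.23125971 0.1162221 ]
scene 277 [0.55190425 0.23291767 0.1141789 ]
```

View pics/f.png

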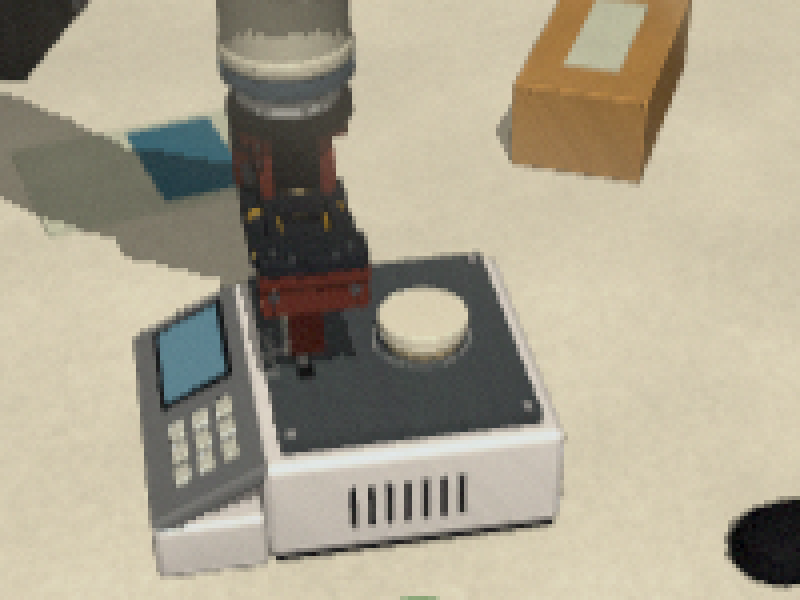

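View pics/fw.png

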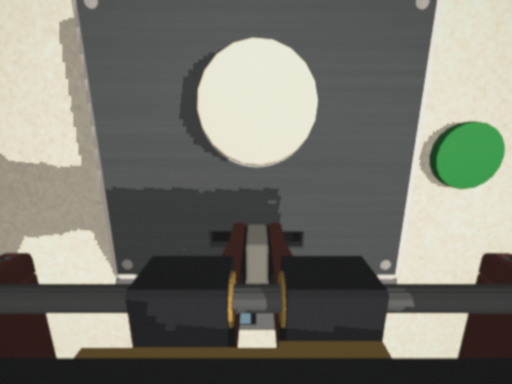

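The side picture shows the stack intact and the fingers on the tab. In the wrist picture the slot spans columns 212–302, the tab is at its middle (257), and the stack is centred at 257. The tab is therefore at half travel, with a spring force of about 5 N on the gripper. Handing in.

```bash
python3 -c "
from workcell import *
print(job_done())"
```

```text
the job is handed in; nothing more can be done
None
```

I handed the job in at about 38 s, with the specimen and tile centred on the window to about 1 mm and the arm holding the shutter tab at half travel; my first release dropped the tile about 11 mm, so I picked it up again, found the specimen still centred, and set it down properly.

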